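# Hold the spring clip open over the tallest sample card

### The job

Squeeze the handles of the spring clip, lift it off the low sample card, and lower it spread open over the middle of the top edge of the tallest of the three cards, so that I can slip a second card in beside it. Finish holding it there, upright and gaping, one jaw each side with the card's edge well inside the jaws, the clip touching neither the card nor its foot; do not let go. Leave everything else where it stands.

Things in the scene. Friction and masses are not known exactly. Their poses are not given: they have to be found in the camera images.
- clip: Grey spring clip, 93 mm long, 24 mm wide (30 at the pin), 60 g, parked jaws-down on the low card. Origin on the hinge pin, 25 mm above that card's top edge; z up to the handles, x the way handles and jaws spread, y along the pin. Straight jaws end 45 mm below the pin; two handles rise in a V to tips 45 mm above the pin (top 48), 51 mm over their outsides parked, 22 mm at full squeeze.
- clip_a (a joint): Opening angle of the half with the jaw on the clip's +x side, rad: 0 parked on a 4 mm card, 0.30 fully open at a stop. A spring shuts it. Squeezing the two handle tips together along x opens both halves: about 5 N on each tip starts it, 10 N holds it at the stop, where the jaw ends gape 30 mm; harder squeezing does nothing more.
- clip_b (a joint): The same for the half whose jaw lies on the clip's -x side.
- jaw_a (a point): Lower inner end of the jaw on the clip's +x side (middle of its width), 45 mm under the pin.
- jaw_b (a point): Lower inner end of the jaw on the clip's -x side.
- tall_card: The tallest card, the target: stiff brown board 4 mm thick, 64 mm wide, top edge 105 mm above the work surface, upright in a wooden foot 50 x 80 x 14 mm (x, y, z). Fixed. Origin under the middle of the foot, on the work surface; z up, x square to the card's face (its thickness), y along its top edge; the card's middle plane is x = 0.
- tall_card_top (a point): Middle of the top edge of the tallest card.
- low_card: The low card with the clip on it: the same board 80 mm wide, top edge 75 mm above the surface, upright in a wooden foot 50 x 80 x 14 mm (x, y, z). Fixed. Origin under the middle of the foot, on the work surface; z up, x square to the card's face (its thickness), y along its top edge; the card's middle plane is x = 0.
- short_card: The shortest card, not used: 80 mm wide, top edge 60 mm above the surface, upright in a wooden foot 50 x 80 x 14 mm (x, y, z). Fixed. Origin under the middle of the foot, on the work surface; z up, x square to the card's face (its thickness), y along its top edge; the card's middle plane is x = 0.
- bottle_left: Slim squeeze bottle, 32 mm across, 101 mm high with its needle, among the cards. Origin under its middle. A bystander, to be left where it stands.
- bottle_right: Slim squeeze bottle, 32 mm across, 104 mm high with its needle, among the cards. Origin under its middle. A bystander, to be left where it stands.
- bottle_wide: Wide squeeze bottle, 49 mm across, 96 mm high, at the back. Origin under its middle. A bystander, to be left where it stands.
- tin: Flat tin box, 70 x 98 x 30 mm, at the back. Origin under its middle. A bystander, to be left where it stands.
- wood_box: Small plywood box, 54 x 84 x 29 mm, at the back. Origin under its middle. A bystander, to be left where it stands.

How it is judged:
By the outcome, as a careful person would: the job done as asked, in the order asked, and still so for the second after the job is handed in, while the arm keeps its last pose, push and grip.
It also fails if it takes over 38 s, if anything falls off the work surface, if the arm or the gripper's body presses on something with over 40 N, if the wrist force passes 120 N, or if a joint passes its speed limit or range.

### The arm

A 6-joint arm with a two-finger parallel gripper is mounted at the origin on a cart in front of the work surface, level with it; the furniture and walls round the work are solid. World frame = base frame: x ahead of the robot, y to its left, z up, the work surface at z = 0. Lengths are in m, angles in rad, forces in N, time in s.
With the tool pointing down it reaches from about 0.3 to 0.95 m from the base axis. Payload 3.1 kg.
Tool frame: the origin (TCP) lies at the very end of the fingers, on their centre line; the grasp point (between the pads) lies 19 mm behind it; z points along the fingers, y is the line along which they close (so a half turn about z gives the same grasp; the last joint's range is limited). The gripper opens to 85 mm and grips with 20 to 120 N. Pads are 22 mm wide; open, the fingers measure 114 mm over their backs; the gripper's body (76 mm by 85 mm) begins 54 mm behind the grasp point. The pads swing forward as they close: fully open they stand 13 mm farther back than shut.
Start: joints at [1.277, 0.308, 1.634, -0, 1.2, -0.07], TCP at [0.139, 0.609, 0.231] pointing down, gripper open.
Joint ranges: [-3.06, 3.06], [-0.79, 1.96], [0.05, 2.63], [-1.19, 4.34], [0.05, 2.64], [-2.94, 2.94]. Speed limits (rad/s): [2.79, 2.79, 3.14, 3.14, 3.14, 3.14].

### API

Orientations are given as a unit quaternion [w, x, y, z].
In Python, from workcell import manip gives the robot as it stands.
- The arm moves only by the tool jog_arm, never from a script. Its argument "rows" is a list of rows, each an object of numbers: "tx", "ty", "tz": the shift along the tool's x, y, z in m; "ax", "ay", "az": the turn, a rotation vector about the tool's x, y, z in degrees; "grip": the gripper command: -1 is shut, 1 is fully open, values between are in proportion. In form: [{"tx": .., "ty": .., "tz": .., "ax": .., "ay": .., "az": .., "grip": ..}, ...]. A call has 1 to 5 rows; each row is the pose to reach, as a shift and turn from the pose commanded when the call began, along the tool's axes at that moment; what a row does not reach only later rows make up. A row lasts 1/10 s, in which the tool goes at most 50 mm and 8.59 degrees, less where a joint would pass 70% of its speed; a pose out of reach is approached as far as the arm can. A call with a gripper value outside its range is refused whole. The fingers move at their own pace and stop on an object; "force" is the grip in N (left out, the last holds). Time passes only in rows, so rows that repeat a pose let the fingers close. It gives the time, the measured TCP pose, the force, the opening and the grip force at its end, in the units of the state.
- manip.sense(): the state, without advancing time (a new reading comes with each control period).
- manip.get_image(name): name is "side" or "top" or "wrist"; returns (picture, depth): 420x560x3 uint8, red, green, blue; 420x560 float32, m along the optical axis (not along the pixel's ray), 0 where there is no reading.
- manip.camera_info(name): a dict with "fovy" (degrees; the focal length in pixels is half the picture's height over the tangent of half this angle, whatever the lens; pixels are square), "cx", "cy" (the principal point, pixels), "k1" (the pictures are not rectified: a ray, as slopes to the right and down, at radius r is drawn at 1 + k1 r^2 times it, then the intrinsics apply), "extrinsics" (4x4, takes a point from camera to world coordinates); the wrist camera has in their place "tool_from_camera" (4x4, takes a point from camera to tool coordinates, whose origin is the TCP and whose axes are the flange's). Camera axes: x right, y down, z forward; pixel columns grow to the right and rows downward; lengths in m; the calibration is good to about 2 mm. A picture is of the moment at which its call begins: read the wrist's pose just before it. camera_info takes no time and is no camera call.
- manip.hand_in(): hands the job in; it is judged then, once.
The state is a dict: "time_s": time; "joint_positions": joint angles; "dq": joint speeds; "effort": joint torques, N m; "tool_pos": TCP position; "orientation": TCP orientation; "ft_force": force on the tool from outside, world axes, zero at the start; "ft_torque": the same for the moment, N m; "grip_width": finger opening in m; "finger_force": force on a finger pad.
Only numpy, scipy, OpenCV 4.12 (cv2) and the standard library are available. Lean on these libraries where they do the work, as an engineer would, in place of code of your own. Each camera call takes 0.05 s, during which the arm holds its last target. There are 200 camera calls.

## Working session

There is one attempt and no reset: what is moved stays moved. The work goes in short steps, Python scripts to look and compute and a tool call to move; the robot and the scene stay as the last step left them, time stands still between calls to the robot, and variables do not carry over. Pictures are saved under pics/ and viewed, at most 10 in all, crops included, and the job is handed in when it is done.

Besides the shell and the picture viewer there is one more tool, called as name([rows], argument=value, ...), one row to a line, values as JSON. jog_arm: Moves the arm, as the interface text tells. Its arguments: {"type":"object","properties":{"rows":{"type":"array","items":{"type":"object","properties":{"tx":{"type":"number"},"ty":{"type":"number"},"tz":{"type":"number"},"ax":{"type":"number"},"ay":{"type":"number"},"az":{"type":"number"},"grip":{"type":"number"}}}},"force":{"type":"number"}},"required":["rows"]}

```bash
mkdir -p pics; cat > h.py <<'E'
import numpy as np, cv2
from workcell import manip
from scipy.spatial.transform import Rotation as R
def look(n):
    s=manip.sense(); im,d=manip.get_image(n); c=manip.camera_info(n)
    if n=="wrist":
        q=s["orientation"]; T=np.eye(4); T[:3,:3]=R.from_quat([q[1],q[2],q[3],q[0]]).as_matrix(); T[:3,3]=s["tool_pos"]
        E=T@np.array(c["tool_from_camera"])
    else: E=np.array(c["extrinsics"])
    return im,d,c,E
def slopes(c,uv):
    f=210/np.tan(np.radians(c["fovy"])/2); K=np.array([[f,0,c["cx"]],[0,f,c["cy"]],[0,0,1]])
    uv=np.asarray(uv,float).reshape(-1,1,2)
    return cv2.undistortPoints(uv,K,np.array([c["k1"],0,0,0,0.])).reshape(-1,2)
def cloud(d,c,E):
    v,u=np.mgrid[0:420,0:560]; s=slopes(c,np.stack([u.ravel(),v.ravel()],1))
    z=d.ravel(); P=np.c_[s*z[:,None],z]@E[:3,:3].T+E[:3,3]; P[z==0]=np.nan
    return P.reshape(420,560,3)
def save(n,im): cv2.imwrite("pics/"+n+".png",im[:,:,::-1])
E
python3 - <<'E'
from h import *
s=manip.sense();print({k:np.round(v,3).tolist() for k,v in s.items()})
ims=[]
for n in ["side","top"]:
    im,d,c,E=look(n); save(n,im); print(n,c["fovy"],c["k1"],np.round(E,3).tolist()); P=cloud(d,c,E); np.savez(n,im=im,P=P)
E
```

```text
{'time_s': 0.0, 'joint_positions': [1.277, 0.309, 1.635, 0.0, 1.2, -0.07], 'dq': [0.001, -0.001, 0.001, -0.003, -0.0, 0.001], 'effort': [0.001, -41.525, -27.666, -0.0, 0.01, 0.0], 'tool_pos': [0.138, 0.609, 0.23], 'orientation': [-0.0, 0.112, 0.994, -0.001], 'ft_force': [0.35, 0.175, -0.192], 'ft_torque': [-0.047, -0.045, -0.046], 'finger_force': 0.0, 'grip_width': 0.085}
side 52.15928320002256 -0.10647821081827882 [[0.877, -0.332, 0.348, 0.238], [-0.481, -0.612, 0.627, -0.519], [0.004, -0.717, -0.697, 0.679], [0.0, 0.0, 0.0, 1.0]]
top 49.06203579742751 -0.017913274547204146 [[-0.002, -0.973, 0.229, 0.327], [-1.0, 0.002, -0.001, 0.021], [0.0, -0.229, -0.973, 1.081], [0.0, 0.0, 0.0, 1.0]]
```

View pics/side.png

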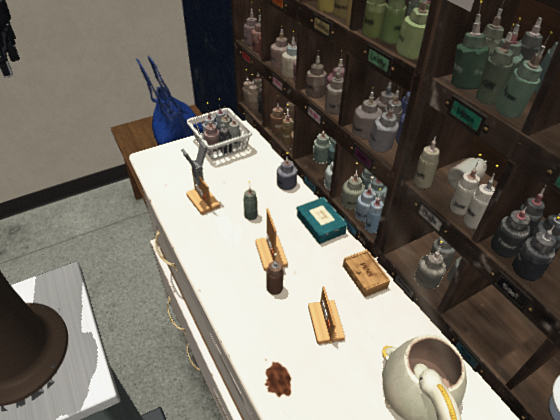

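View pics/top.png

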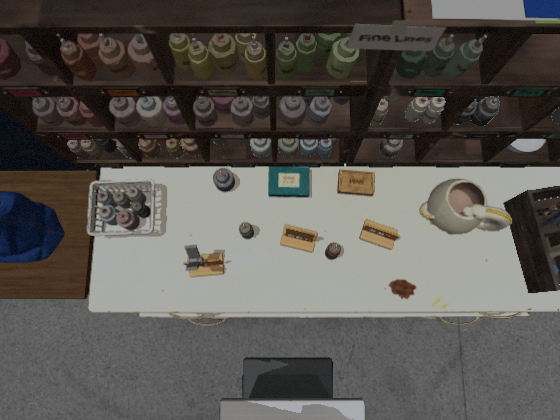

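The side view shows the clip on the low card at (203,180), a tall card at (272,235) and another at (325,310). The top view shows the clip at (193,257), the tall card at (300,236) and the short card at (380,233).

```bash
python3 - <<'E'
from h import *
for n,boxes in [("top",dict(low=(170,235,240,285),mid=(272,220,320,256),right=(355,215,405,252),bl=(236,218,256,240),br=(325,240,343,260),wide=(210,165,238,195),corner=(130,270,135,275)))]:
    z=np.load(n+".npz");im,P=z["im"],z["P"]
    for k,(a,b,c,d) in boxes.items():
        Q=P[b:d,a:c].reshape(-1,3);Q=Q[~np.isnan(Q[:,0])]
        print(k,"med",np.round(np.median(Q,0),3),"n",len(Q))
        for lo,hi in [(.008,.022),(.03,.06),(.06,.08),(.08,.1),(.1,.15)]:
            S=Q[(Q[:,2]>lo)&(Q[:,2]<hi)]
            if len(S)>4:
                r=cv2.minAreaRect((S[:,:2]*1000).astype(np.float32))
                print("  ",lo,hi,len(S),np.round(S.mean(0),3),"rect",np.round(r[0]),np.round(r[1]),round(r[2],1), "zmax",S[:,2].max().round(3))
big=[]
for n,(a,b,c,d),k in [("top",(165,225,250,290),5),("side",(165,130,250,225),5)]:
    im=np.load(n+".npz")["im"][b:d,a:c]; big.append(cv2.resize(im,(390,400),interpolation=cv2.INTER_CUBIC))
save("crop1",np.hstack(big))
E
```

```text
low med [ 0.456  0.197 -0.   ] n 3483
   0.008 0.022 448 [0.443 0.189 0.013] rect [447. 197.] [50. 79.] 4.7 zmax 0.021
   0.03 0.06 45 [0.446 0.18  0.043] rect [442. 197.] [ 7. 79.] 5.9 zmax 0.06
   0.06 0.08 71 [0.446 0.191 0.071] rect [446. 198.] [15. 79.] 11.8 zmax 0.079
   0.08 0.1 7 [0.444 0.193 0.095] rect [445. 194.] [10.  6.] 9.9 zmax 0.099
   0.1 0.15 322 [0.448 0.206 0.126] rect [446. 206.] [51. 29.] 9.1 zmax 0.15
mid med [ 0.506 -0.012  0.001] n 1726
   0.008 0.022 446 [ 0.503 -0.017  0.013] rect [509. -19.] [79. 50.] 75.7 zmax 0.022
   0.03 0.06 77 [ 0.507 -0.019  0.044] rect [507. -19.] [62.  3.] 75.3 zmax 0.059
   0.06 0.08 44 [ 0.507 -0.02   0.07 ] rect [507. -19.] [61.  2.] 76.0 zmax 0.079
   0.08 0.1 50 [ 0.508 -0.018  0.09 ] rect [507. -19.] [61.  1.] 76.1 zmax 0.099
   0.1 0.15 62 [ 0.509 -0.019  0.104] rect [509. -19.] [63.  5.] 75.7 zmax 0.109
right med [ 0.518 -0.21   0.001] n 1841
   0.008 0.022 508 [ 0.515 -0.206  0.013] rect [ 518. -207.] [79. 51.] 70.2 zmax 0.021
   0.03 0.06 170 [ 0.517 -0.207  0.048] rect [ 518. -207.] [79.  7.] 70.9 zmax 0.06
   0.06 0.08
[... 238 characters left out ...]
 [22. 29.] 36.6 zmax 0.06
   0.06 0.08 99 [0.523 0.103 0.068] rect [523. 104.] [23. 24.] 44.6 zmax 0.079
br med [ 0.475 -0.096  0.03 ] n 360
   0.008 0.022 15 [ 0.464 -0.089  0.015] rect [466. -89.] [28.  9.] 52.5 zmax 0.021
   0.03 0.06 67 [ 0.469 -0.091  0.05 ] rect [473. -94.] [31. 27.] 60.0 zmax 0.06
   0.06 0.08 107 [ 0.475 -0.095  0.068] rect [476. -95.] [25. 25.] 1.9 zmax 0.08
wide med [0.644 0.157 0.012] n 837
   0.008 0.022 72 [0.661 0.154 0.014] rect [657. 162.] [66. 67.] 89.4 zmax 0.022
   0.03 0.06 242 [0.642 0.157 0.045] rect [647. 159.] [47. 48.] 21.9 zmax 0.06
   0.06 0.08 104 [0.647 0.159 0.064] rect [647. 159.] [26. 27.] 88.2 zmax 0.076
corner med [ 0.431  0.372 -0.001] n 25
```

View pics/crop1.png

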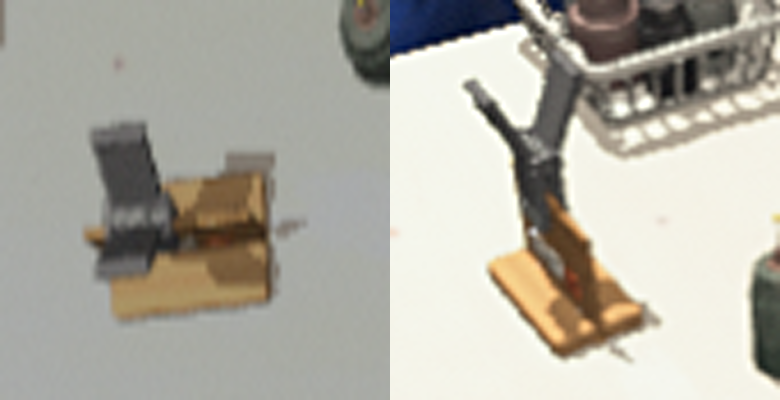

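The clip sits on the low card at about (0.446, 0.206), turned about 5°. The tall card is at (0.508, -0.019), turned about -14°. Next I go above the clip.

```bash
cat >> h.py <<'E'
def delta(p,yaw):
    "tool-down target: TCP p, tool y at yaw deg from world x -> shift (tool axes, m), turn (deg)"
    s=manip.sense(); q=s["orientation"]; A=R.from_quat([q[1],q[2],q[3],q[0]])
    y=np.array([np.cos(np.radians(yaw)),np.sin(np.radians(yaw)),0]); z=np.array([0,0,-1.]); x=np.cross(y,z)
    B=R.from_matrix(np.c_[x,y,z])
    print("t",s["time_s"],"tcp",np.round(s["tool_pos"],4),"yaw",np.round(np.degrees(np.arctan2(*A.as_matrix()[[1,0],1])),2),"w",s["grip_width"],"ff",s["finger_force"])
    print("shift",np.round(A.inv().apply(np.array(p)-s["tool_pos"]),4),"turn",np.round((A.inv()*B).as_rotvec(degrees=True),2))
E
python3 -c "
from h import *
delta([.446,.206,.25],5)"
```

```text
t 0.1 tcp [0.1385 0.6087 0.2302] yaw 77.18 w 0.08526930455525797 ff 0.0
shift [-0.3892 -0.3245 -0.0192] turn [-1.100e-01  7.000e-02  7.218e+01]
```

jog_arm([
  {"tx": -0.039, "ty": -0.032, "tz": -0.02, "az": 7},
  {"tx": -0.078, "ty": -0.065, "tz": -0.02, "az": 14},
  {"tx": -0.117, "ty": -0.097, "tz": -0.02, "az": 21},
  {"tx": -0.156, "ty": -0.13, "tz": -0.02, "az": 28},
  {"tx": -0.195, "ty": -0.162, "tz": -0.02, "az": 35},
], force=40)

```text
$.rows[0]: bad value
```

```bash
python3 -c "
from h import *
delta([.446,.206,.25],5)"
```

```text
t 0.1 tcp [0.1385 0.6087 0.2302] yaw 77.18 w 0.08526930455525797 ff 0.0
shift [-0.3892 -0.3245 -0.0192] turn [-1.100e-01  7.000e-02  7.218e+01]
```

jog_arm([
  {"tx": -0.039, "ty": -0.032, "tz": -0.02, "ax": 0, "ay": 0, "az": 7, "grip": 1},
  {"tx": -0.078, "ty": -0.065, "tz": -0.02, "ax": 0, "ay": 0, "az": 14, "grip": 1},
  {"tx": -0.117, "ty": -0.097, "tz": -0.02, "ax": 0, "ay": 0, "az": 21, "grip": 1},
  {"tx": -0.156, "ty": -0.13, "tz": -0.02, "ax": 0, "ay": 0, "az": 28, "grip": 1},
  {"tx": -0.195, "ty": -0.162, "tz": -0.02, "ax": 0, "ay": 0, "az": 35, "grip": 1},
], force=40)

```text
time_s: 0.6
tool_pos: [0.2891, 0.4118, 0.2509]
orientation: [0.0, 0.407, 0.913, -0.0]
ft_force: [0.5, 0.6, 0.1]
grip_width: 0.0851
finger_force: 0.0
```

```bash
python3 -c "
from h import *
delta([.446,.206,.25],5)"
```

```text
t 0.6 tcp [0.2891 0.4118 0.2509] yaw 41.93 w 0.08509509113322178 ff 0.0
shift [-0.258  -0.0208  0.001 ] turn [-2.000e-02  2.000e-02  3.693e+01]
```

jog_arm([
  {"tx": -0.045, "ty": -0.004, "tz": 0, "ax": 0, "ay": 0, "az": 7, "grip": 1},
  {"tx": -0.09, "ty": -0.008, "tz": 0, "ax": 0, "ay": 0, "az": 14, "grip": 1},
  {"tx": -0.135, "ty": -0.012, "tz": 0, "ax": 0, "ay": 0, "az": 21, "grip": 1},
  {"tx": -0.18, "ty": -0.016, "tz": 0, "ax": 0, "ay": 0, "az": 28, "grip": 1},
  {"tx": -0.225, "ty": -0.02, "tz": 0, "ax": 0, "ay": 0, "az": 36, "grip": 1},
])

```text
time_s: 1.1
tool_pos: [0.4254, 0.2319, 0.251]
orientation: [-0.0, 0.67, 0.742, -0.0]
ft_force: [0.0, 1.3, 0.9]
grip_width: 0.0853
finger_force: 0.0
```

```bash
python3 -c "
from h import *
delta([.446,.206,.25],5)
im,d,c,E=look('wrist'); print(np.round(E,3).tolist())
save('w1',im); P=cloud(d,c,E); np.savez('w1',im=im,P=P)"
```

```text
t 1.1 tcp [0.4254 0.2319 0.251 ] yaw 5.87 w 0.08526235264612742 ff 0.0
shift [-0.0278  0.0179  0.001 ] turn [-0.01 -0.    0.87]
[[0.995, 0.097, 0.033, 0.417], [0.102, -0.941, -0.322, 0.314], [0.0, 0.324, -0.946, 0.394], [0.0, 0.0, 0.0, 1.0]]
```

View pics/w1.png

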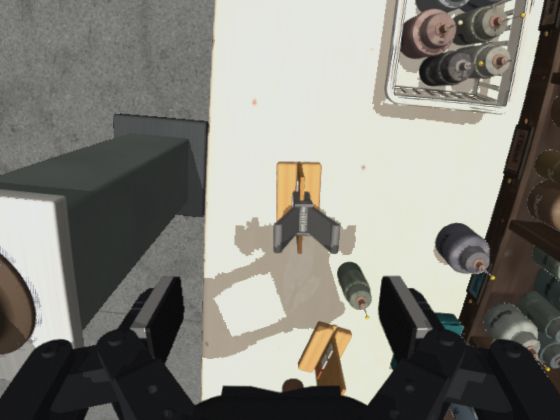

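The wrist view shows the clip with handle tips at (288,238) and (325,238), pin at (303,213), and the card from (300,165) to (300,250).

```bash
python3 -c "
from h import *
z=np.load('w1.npz');P=z['P'][150:265,260:355].reshape(-1,3);P=P[~np.isnan(P[:,0])]
for lo,hi in [(.05,.0755),(.085,.11),(.115,.13),(.13,.155),(.14,.155)]:
    S=P[(P[:,2]>lo)&(P[:,2]<hi)]
    if len(S)<5: continue
    r=cv2.minAreaRect((S[:,:2]*1000).astype(np.float32)); print(lo,hi,len(S),np.round(r[0],1),np.round(r[1],1),round(r[2],1),S[:,2].max().round(4), 'x',S[:,0].min().round(4),S[:,0].max().round(4),'y',S[:,1].min().round(4),S[:,1].max().round(4))
S=P[P[:,2]>.13]
for m in (S[:,0]<.446,S[:,0]>=.446): print(S[m].mean(0).round(4))
F=P[(P[:,2]>.01)&(P[:,2]<.016)];r=cv2.minAreaRect((F[:,:2]*1000).astype(np.float32));print('foot',r)
"
```

```text
0.05 0.0755 238 [446.  199.6] [79. 17.] 88.3 0.0755 x 0.438 0.4551 y 0.1599 0.2391
0.085 0.11 501 [447.2 208.1] [20.7 30.1] 1.7 0.11 x 0.4366 0.4573 y 0.193 0.2233
0.115 0.13 482 [447.5 207.8] [35.7 24.1] 4.7 0.13 x 0.4288 0.4644 y 0.1951 0.221
0.13 0.155 1084 [447.5 208. ] [51.2 24.7] 5.0 0.1512 x 0.4212 0.4736 y 0.1936 0.2216
0.14 0.155 735 [447.6 207.8] [51.1 24.2] 5.1 0.1512 x 0.4212 0.4736 y 0.1936 0.2216
[0.4279 0.2076 0.1432]
[0.4662 0.2107 0.1426]
foot ((462.9320068359375, 172.7701416015625), (69.0276107788086, 150.43092346191406), 25.706361770629883)
```

```bash
python3 -c "
from h import *
delta([.4475,.208,.117],5)"
```

```text
t 1.15 tcp [0.4295 0.2267 0.2512] yaw 5.42 w 0.08515938457664153 ff 0.0
shift [-0.0195  0.0157  0.1344] turn [0.21 0.34 0.42]
```

jog_arm([
  {"tx": 0, "ty": 0, "tz": 0, "ax": 0, "ay": 0, "az": 0, "grip": 1},
  {"tx": 0, "ty": 0, "tz": 0, "ax": 0, "ay": 0, "az": 0, "grip": 1},
  {"tx": 0, "ty": 0, "tz": 0, "ax": 0, "ay": 0, "az": 0, "grip": 1},
])

```text
time_s: 1.45
tool_pos: [0.424, 0.2344, 0.251]
orientation: [-0.0, 0.667, 0.745, -0.0]
ft_force: [-0.1, 0.9, 0.3]
grip_width: 0.0855
finger_force: 0.0
```

```bash
python3 -c "
from h import *
delta([.4475,.208,.117],5)"
```

```text
t 1.45 tcp [0.424  0.2344 0.251 ] yaw 6.29 w 0.08545791471285263 ff 0.0
shift [-0.0288  0.0206  0.1339] turn [-0.05 -0.01  1.29]
```

jog_arm([
  {"tx": -0.0145, "ty": 0.01, "tz": 0.025, "ax": 0, "ay": 0, "az": 0.6, "grip": 1},
  {"tx": -0.029, "ty": 0.0205, "tz": 0.05, "ax": 0, "ay": 0, "az": 1.3, "grip": 1},
  {"tx": -0.029, "ty": 0.0205, "tz": 0.05, "ax": 0, "ay": 0, "az": 1.3, "grip": 1},
  {"tx": -0.029, "ty": 0.0205, "tz": 0.05, "ax": 0, "ay": 0, "az": 1.3, "grip": 1},
])

```text
time_s: 1.85
tool_pos: [0.4473, 0.2079, 0.2009]
orientation: [-0.001, 0.676, 0.737, -0.001]
ft_force: [0.1, -0.5, 0.5]
grip_width: 0.0852
finger_force: 0.0
```

```bash
python3 -c "
from h import *
im,d,c,E=look('wrist');save('w2',im); A=cloud(d,c,E)
g=(im.max(2).astype(int)-im.min(2)<30)
P=A.reshape(-1,3);g=g.ravel()
k=(abs(P[:,0]-.447)<.04)&(abs(P[:,1]-.208)<.03);P=P[k]
for lo,hi in [(.115,.13),(.13,.155),(.14,.155)]:
    S=P[(P[:,2]>lo)&(P[:,2]<hi)]
    if len(S)<5: continue
    r=cv2.minAreaRect((S[:,:2]*1000).astype(np.float32)); print(lo,hi,len(S),np.round(r[0],1),np.round(r[1],1),round(r[2],1),S[:,2].max().round(4))
delta([.4475,.208,.117],5)"
```

```text
0.115 0.13 723 [447.7 207.6] [35.9 24.5] 4.8 0.13
0.13 0.155 1725 [447.5 207.6] [51.3 24.6] 5.1 0.1505
0.14 0.155 1162 [447.5 207.6] [51.3 24.6] 5.1 0.1505
t 1.9 tcp [0.448  0.2082 0.2018] yaw 4.98 w 0.08524768706818547 ff 0.0
shift [-0.0002 -0.0006  0.0848] turn [ 0.01 -0.03 -0.02]
```

Confirmed at (0.4475, 0.2076) and 5°. Going down over the handles.

jog_arm([
  {"tx": 0, "ty": 0, "tz": 0.028, "ax": 0, "ay": 0, "az": 0, "grip": 1},
  {"tx": 0, "ty": 0, "tz": 0.056, "ax": 0, "ay": 0, "az": 0, "grip": 1},
  {"tx": 0, "ty": 0, "tz": 0.084, "ax": 0, "ay": 0, "az": 0, "grip": 1},
  {"tx": 0, "ty": 0, "tz": 0.084, "ax": 0, "ay": 0, "az": 0, "grip": 0.5},
  {"tx": 0, "ty": 0, "tz": 0.084, "ax": 0, "ay": 0, "az": 0, "grip": 0.3},
], force=40)

```text
time_s: 2.4
tool_pos: [0.4486, 0.2079, 0.1184]
orientation: [0.0, 0.676, 0.737, 0.0]
ft_force: [0.6, 0.4, 0.2]
grip_width: 0.0592
finger_force: 0.0
```

jog_arm([
  {"tx": 0, "ty": 0, "tz": 0, "ax": 0, "ay": 0, "az": 0, "grip": 0.25},
  {"tx": 0, "ty": 0, "tz": 0, "ax": 0, "ay": 0, "az": 0, "grip": 0.22},
  {"tx": 0, "ty": 0, "tz": 0, "ax": 0, "ay": 0, "az": 0, "grip": 0.18},
  {"tx": 0, "ty": 0, "tz": 0, "ax": 0, "ay": 0, "az": 0, "grip": 0.18},
])

```text
time_s: 2.8
tool_pos: [0.4495, 0.2075, 0.1188]
orientation: [0.001, 0.676, 0.737, 0.001]
ft_force: [-1.6, 1.8, 3.1]
grip_width: 0.0505
finger_force: 2.6
```

jog_arm([
  {"tx": 0, "ty": 0, "tz": -0.0005, "ax": 0, "ay": 0, "az": 0, "grip": 0.1},
  {"tx": 0, "ty": 0, "tz": -0.002, "ax": 0, "ay": 0, "az": 0, "grip": 0.02},
  {"tx": 0, "ty": 0, "tz": -0.003, "ax": 0, "ay": 0, "az": 0, "grip": -0.06},
  {"tx": 0, "ty": 0, "tz": -0.004, "ax": 0, "ay": 0, "az": 0, "grip": -0.14},
  {"tx": 0, "ty": 0, "tz": -0.004, "ax": 0, "ay": 0, "az": 0, "grip": -0.16},
])

```text
time_s: 3.3
tool_pos: [0.4484, 0.2069, 0.1212]
orientation: [0.0, 0.676, 0.737, -0.0]
ft_force: [0.3, 0.8, -1.4]
grip_width: 0.0363
finger_force: 7.1
```

jog_arm([
  {"tx": 0, "ty": 0, "tz": -0.001, "ax": 0, "ay": 0, "az": 0, "grip": -0.26},
  {"tx": 0, "ty": 0, "tz": -0.002, "ax": 0, "ay": 0, "az": 0, "grip": -0.36},
  {"tx": 0, "ty": 0, "tz": -0.003, "ax": 0, "ay": 0, "az": 0, "grip": -0.48},
  {"tx": 0, "ty": 0, "tz": -0.003, "ax": 0, "ay": 0, "az": 0, "grip": -0.6},
  {"tx": 0, "ty": 0, "tz": -0.003, "ax": 0, "ay": 0, "az": 0, "grip": -1},
])

```text
time_s: 3.8
tool_pos: [0.4484, 0.207, 0.1244]
orientation: [0.0, 0.676, 0.737, 0.0]
ft_force: [0.5, -0.7, 0.1]
grip_width: 0.0199
finger_force: 41.6
```

jog_arm([
  {"tx": 0, "ty": 0, "tz": 0, "ax": 0, "ay": 0, "az": 0, "grip": -1},
  {"tx": 0, "ty": 0, "tz": 0, "ax": 0, "ay": 0, "az": 0, "grip": -1},
  {"tx": 0, "ty": 0, "tz": 0, "ax": 0, "ay": 0, "az": 0, "grip": -1},
  {"tx": 0, "ty": 0, "tz": 0, "ax": 0, "ay": 0, "az": 0, "grip": -1},
])

```text
time_s: 4.2
tool_pos: [0.4484, 0.207, 0.1243]
orientation: [0.0, 0.676, 0.737, 0.0]
ft_force: [-0.1, -0.3, -0.8]
grip_width: 0.0196
finger_force: 41.6
```

```bash
python3 -c "
from h import *
delta([.4475,.208,.2],5)
a=look('wrist');b=look('side');c=look('top')
f=lambda i:cv2.resize(i,(390,400),interpolation=cv2.INTER_CUBIC)
save('g1',np.hstack([f(b[0][130:225,165:250]),f(a[0][200:420,170:390])]))"
```

```text
t 4.2 tcp [0.4484 0.207  0.1243] yaw 4.88 w 0.019646200355562797 ff 41.575965562078636
shift [ 0.0011 -0.0008 -0.0757] turn [ 0.    0.   -0.12]
```

View pics/g1.png

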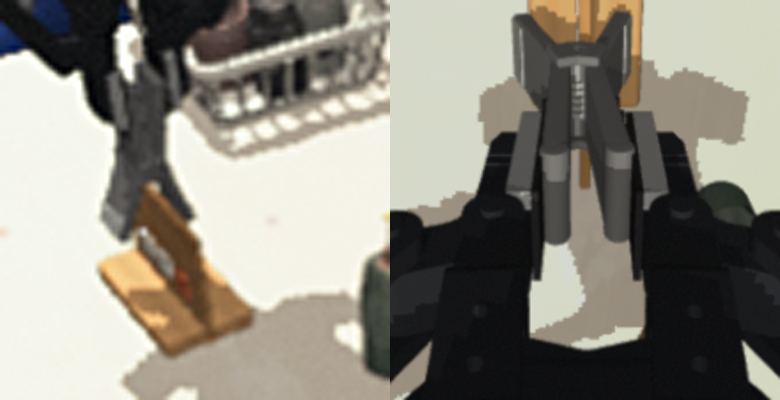

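The side crop shows the jaws spread round the low card. The wrist crop shows the handles squeezed between the pads. Now I lift straight up.

jog_arm([
  {"tx": 0, "ty": 0, "tz": -0.012, "ax": 0, "ay": 0, "az": 0, "grip": -1},
  {"tx": 0, "ty": 0, "tz": -0.03, "ax": 0, "ay": 0, "az": 0, "grip": -1},
  {"tx": 0, "ty": 0, "tz": -0.055, "ax": 0, "ay": 0, "az": 0, "grip": -1},
  {"tx": 0, "ty": 0, "tz": -0.08, "ax": 0, "ay": 0, "az": 0, "grip": -1},
  {"tx": 0, "ty": 0, "tz": -0.1, "ax": 0, "ay": 0, "az": 0, "grip": -1},
])

```text
time_s: 4.85
tool_pos: [0.449, 0.2072, 0.2268]
orientation: [0.001, 0.676, 0.737, 0.001]
ft_force: [0.5, -0.3, -0.7]
grip_width: 0.0195
finger_force: 41.5
```

jog_arm([
  {"tx": 0, "ty": 0, "tz": 0, "ax": 0, "ay": 0, "az": 0, "grip": -1},
  {"tx": 0, "ty": 0, "tz": 0, "ax": 0, "ay": 0, "az": 0, "grip": -1},
  {"tx": 0, "ty": 0, "tz": 0, "ax": 0, "ay": 0, "az": 0, "grip": -1},
])

```text
time_s: 5.15
tool_pos: [0.4474, 0.2066, 0.2231]
orientation: [-0.001, 0.676, 0.737, -0.001]
ft_force: [-0.8, -0.4, -1.1]
grip_width: 0.0195
finger_force: 41.5
```

```bash
python3 -c "
from h import *
delta([.508,-.019,.225],-14.3)
s=manip.sense();q=s['orientation'];A=R.from_quat([q[1],q[2],q[3],q[0]])
for n in ('wrist','side'):
    im,d,c,E=look(n); P=A.inv().apply(cloud(d,c,E).reshape(-1,3)-s['tool_pos'])*1000
    k=(abs(P[:,1])<30)&(abs(P[:,0])<25)&(P[:,2]>-10)&(P[:,2]<85); P=P[k]; print(n,len(P))
    for z in range(-10,85,5):
        S=P[(P[:,2]>=z)&(P[:,2]<z+5)]
        if len(S): print(z,len(S),'y',S[:,1].min().round(1),S[:,1].max().round(1),'x',S[:,0].min().round(1),S[:,0].max().round(1))
"
```

```text
t 5.15 tcp [0.4474 0.2066 0.2231] yaw 4.88 w 0.019502915488185585 ff 41.53640256874496
shift [-0.2299  0.0412 -0.0019] turn [-0.12  0.06 19.18]
wrist 3660
-10 465 y -22.0 22.1 x -11.4 12.5
-5 252 y -16.3 16.3 x -12.0 12.4
0 220 y -11.5 8.2 x -11.4 12.4
5 188 y -10.4 6.8 x -11.3 12.3
10 151 y -10.5 6.1 x -11.1 12.3
15 201 y -10.4 5.7 x -14.9 15.4
20 571 y -10.7 5.3 x -15.2 15.5
25 195 y -12.9 5.6 x -2.0 15.3
30 143 y -14.6 7.5 x -8.7 15.2
35 190 y -16.8 8.7 x -11.0 12.4
40 214 y -18.9 9.8 x -10.9 12.5
45 198 y -20.6 11.1 x -11.1 12.4
50 239 y -23.3 13.2 x -11.1 12.5
55 223 y -25.3 14.5 x -10.6 12.4
60 164 y -27.0 15.8 x -10.8 12.3
65 46 y -27.0 16.3 x -10.3 12.2
side 474
-10 43 y -22.2 21.6 x -14.1 9.8
-5 39 y -18.1 14.4 x -11.8 5.4
0 23 y -13.1 6.6 x -12.7 5.2
5 26 y -11.9 5.9 x -11.8 5.7
10 30 y -12.0 4.7 x -12.6 11.5
15 25 y -12.2 4.8 x -14.5 11.8
20 41 y -12.8 4.3 x -17.2 14.5
25 30 y -13.4 4.3 x -17.9 13.3
30 24 y -16.6 4.3 x -14.2 10.2
35 28 y -17.8 6.5 x -12.2 10.6
40 30 y -20.8 7.4 x -12.7 12.2
45 29 y -21.8 9.0 x -12.2 13.5
50 31 y -24.9 9.0 x -13.3 11.7
55 32 y -27.1 13.0 x -12.7 11.9
60 26 y -28.1 12.8 x -13.4 9.7
65 15 y -28.0 14.3 x -12.8 10.5
70 2 y 9.1 9.3 x -10.4 -6.3
```

The clip is held with full gape but tilted about 3.8° about tool x, with its mid-line about 4 mm off centre. I'll correct both on the way to the tall card.

```bash
cat >> h.py <<'E'
def place(pw,yaw,tilt,pt):
    "put tool point pt (m) at world pw, tool y at yaw, extra tilt (deg) about tool x"
    s=manip.sense(); q=s["orientation"]; A=R.from_quat([q[1],q[2],q[3],q[0]])
    B=R.from_rotvec([0,0,yaw-90],degrees=True)*R.from_matrix(np.array([[-1,0,0],[0,1,0],[0,0,-1.]]))*R.from_rotvec([tilt,0,0],degrees=True)
    t=np.array(pw)-B.apply(pt)
    print("t",s["time_s"],"shift",np.round(A.inv().apply(t-s["tool_pos"]),4),"turn",np.round((A.inv()*B).as_rotvec(degrees=True),2),"tcp target",t.round(4),"w",s["grip_width"])
E
python3 -c "
from h import *
place([.508,-.019,.185],-14.3,-3.8,[.0006,-.0042,.047])"
```

```text
t 5.25 shift [-0.2309  0.0421 -0.0094] turn [-3.92 -0.56 19.17] tcp target [ 0.5089 -0.0198  0.2322] w 0.019845218159454028
```

jog_arm([
  {"tx": -0.026, "ty": 0.005, "tz": -0.009, "ax": -0.4, "ay": 0, "az": 2, "grip": -1},
  {"tx": -0.056, "ty": 0.01, "tz": -0.009, "ax": -1, "ay": 0, "az": 5, "grip": -1},
  {"tx": -0.09, "ty": 0.016, "tz": -0.009, "ax": -1.6, "ay": -0.2, "az": 8, "grip": -1},
  {"tx": -0.124, "ty": 0.023, "tz": -0.009, "ax": -2.1, "ay": -0.3, "az": 10.5, "grip": -1},
  {"tx": -0.155, "ty": 0.028, "tz": -0.009, "ax": -2.6, "ay": -0.4, "az": 13, "grip": -1},
])

```text
time_s: 5.75
tool_pos: [0.4891, 0.0535, 0.2321]
orientation: [0.017, 0.756, 0.654, 0.014]
ft_force: [0.0, -0.3, -0.5]
grip_width: 0.0196
finger_force: 41.5
```

```bash
python3 -c "
from h import *
place([.508,-.019,.185],-14.3,-3.8,[.0006,-.0042,.047])"
```

```text
t 5.75 shift [-0.0697  0.0301  0.0015] turn [-1.25 -0.21  6.07] tcp target [ 0.5089 -0.0198  0.2322] w 0.01961136253220681
```

jog_arm([
  {"tx": -0.024, "ty": 0.01, "tz": 0, "ax": -0.4, "ay": 0, "az": 2, "grip": -1},
  {"tx": -0.048, "ty": 0.02, "tz": 0.001, "ax": -0.8, "ay": -0.1, "az": 4, "grip": -1},
  {"tx": -0.07, "ty": 0.03, "tz": 0.001, "ax": -1.2, "ay": -0.2, "az": 6, "grip": -1},
  {"tx": -0.07, "ty": 0.03, "tz": 0.001, "ax": -1.2, "ay": -0.2, "az": 6, "grip": -1},
  {"tx": -0.07, "ty": 0.03, "tz": 0.001, "ax": -1.2, "ay": -0.2, "az": 6, "grip": -1},
])

```text
time_s: 6.25
tool_pos: [0.5085, -0.0186, 0.2327]
orientation: [0.025, 0.789, 0.614, 0.02]
ft_force: [-0.4, 0.5, -0.7]
grip_width: 0.0198
finger_force: 41.5
```

jog_arm([
  {"tx": 0, "ty": 0, "tz": 0, "ax": 0, "ay": 0, "az": 0, "grip": -1},
  {"tx": 0, "ty": 0, "tz": 0, "ax": 0, "ay": 0, "az": 0, "grip": -1},
])

```text
time_s: 6.45
tool_pos: [0.5088, -0.0177, 0.2334]
orientation: [0.026, 0.788, 0.615, 0.021]
ft_force: [-0.2, -0.3, -0.6]
grip_width: 0.0196
finger_force: 41.5
```

```bash
cat > m.py <<'E'
from h import *
import sys
# card frame from the top-view estimate; report clip and card edge in it
C0=np.array([.508,-.019,0]); a=np.radians(-14.3); M=np.array([[np.cos(a),np.sin(a),0],[-np.sin(a),np.cos(a),0],[0,0,1]])
s=manip.sense(); zt=s["tool_pos"][2]; print(s["tool_pos"],s["ft_force"])
out=[]
for n in ("wrist","side","top"):
    im,d,c,E=look(n); Q=(cloud(d,c,E).reshape(-1,3)-C0)@M.T*1000
    k=(abs(Q[:,0])<32)&(abs(Q[:,1])<45)
    Q=Q[k]; print(n)
    for z in list(range(85,110,5))+list(range(115,int(zt*1000)+6,6)):
        S=Q[(Q[:,2]>=z)&(Q[:,2]<z+5)]
        if len(S)>3: print(z,len(S),"x",S[:,0].min().round(1),S[:,0].max().round(1),"mid",(S[:,0].min()/2+S[:,0].max()/2).round(1),"y",S[:,1].min().round(1),S[:,1].max().round(1))
    E_=Q[(Q[:,2]>100)&(Q[:,2]<108)&(abs(Q[:,0])<8)]
    if len(E_)>10: print("edge",len(E_),"x at y=0, slope",np.polyfit(E_[:,1],E_[:,0],1)[::-1].round(3),"y",np.percentile(E_[:,1],[1,99]).round(1),"z",np.percentile(E_[:,2],[50,98]).round(1))
    out.append(im)
b=lambda i:cv2.resize(i,(390,400),interpolation=cv2.INTER_CUBIC)
save(sys.argv[1],np.hstack([b(out[1][180:280,220:320]),b(out[0][180:400,170:390])]))
place([.508,-.019,.105],-14.3,-3.8,[.0006,-.0042,.047])
E
python3 m.py p1
```

```text
[ 0.50882729 -0.01769301  0.23339022] [-0.1714794  -0.34044728 -0.62698915]
wrist
85 18 x 0.3 3.8 mid 2.1 y -6.0 34.1
90 20 x 0.3 3.6 mid 1.9 y 8.0 34.1
95 19 x 0.2 3.4 mid 1.8 y 21.1 34.1
100 91 x 0.5 3.9 mid 2.2 y -21.7 34.1
105 238 x 0.5 3.9 mid 2.2 y -20.9 33.9
163 35 x -21.9 21.4 mid -0.3 y -7.5 13.9
169 173 x -21.5 20.9 mid -0.3 y -9.5 14.0
175 279 x -20.0 18.9 mid -0.5 y -9.4 14.0
181 201 x -16.8 16.3 mid -0.3 y -9.7 14.1
187 201 x -15.0 14.4 mid -0.3 y -10.0 14.0
193 189 x -13.3 12.3 mid -0.5 y -9.4 14.0
199 161 x -11.3 10.4 mid -0.5 y -3.4 16.9
205 254 x -9.5 8.1 mid -0.7 y -11.5 17.1
211 430 x -8.4 7.2 mid -0.6 y -13.3 17.0
217 151 x -9.0 7.6 mid -0.7 y -9.5 13.9
223 184 x -9.0 7.7 mid -0.7 y -8.9 14.0
229 206 x -10.5 9.1 mid -0.7 y -10.0 13.9
235 346 x -21.1 16.8 mid -2.2 y -10.2 13.9
edge 329 x at y=0, slope [2.18  0.004] y [-20.1  33.9] z [105.4 106.8]
side
85 19 x -1.8 1.3 mid -0.3 y -29.3 31.4
90 18 x -1.7 1.7 mid -0.0 y -30.4 29.1
95 20 x -1.6 1.8 mid 0.1 y -29.0 31.0
100 34 x -1.9 2.5 mid 0.3 y -28.3 35.3
105 35 x -1.9 2.6 mid 0.3 y -28.5 33.5
163 11 x -23.2 19.6 mid
[... 270 characters left out ...]
6 x -11.2 5.1 mid -3.1 y -13.6 15.4
211 46 x -10.4 5.8 mid -2.3 y -14.3 13.5
217 28 x -10.5 5.9 mid -2.3 y -11.1 11.2
223 27 x -10.8 6.1 mid -2.4 y -11.3 11.8
229 27 x -12.5 7.7 mid -2.4 y -11.2 11.5
235 40 x -17.7 13.8 mid -2.0 y -10.7 8.6
edge 69 x at y=0, slope [ 0.152 -0.009] y [-28.4  34.1] z [105. 107.]
top
85 8 x -1.3 0.0 mid -0.6 y -28.0 28.3
90 4 x -0.8 -0.2 mid -0.5 y -30.0 30.7
95 10 x -1.1 1.5 mid 0.2 y -27.2 28.5
100 26 x -0.8 3.6 mid 1.4 y -31.3 31.4
105 5 x -0.5 2.0 mid 0.7 y -30.7 22.5
edge 31 x at y=0, slope [ 1.076 -0.003] y [-31.1  31.3] z [103.5 106.8]
t 6.6 shift [-0.002  -0.0052  0.0814] turn [ 0.02 -0.06  0.24] tcp target [ 0.5089 -0.0198  0.1522] w 0.01951566904440036
```

View pics/p1.png

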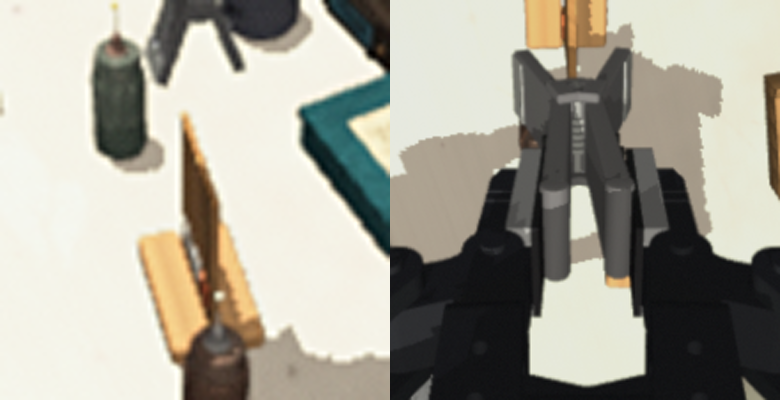

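The clip stands upright above the card, and both views put it 2.5 mm short along card x. I shift it, then descend along the vertical.

jog_arm([
  {"tx": 0, "ty": 0.0025, "tz": 0, "ax": 0, "ay": 0, "az": 0, "grip": -1},
  {"tx": 0, "ty": 0.0018, "tz": 0.01, "ax": 0, "ay": 0, "az": 0, "grip": -1},
  {"tx": 0, "ty": 0.0008, "tz": 0.025, "ax": 0, "ay": 0, "az": 0, "grip": -1},
  {"tx": 0, "ty": -0.0001, "tz": 0.04, "ax": 0, "ay": 0, "az": 0, "grip": -1},
  {"tx": 0, "ty": -0.0008, "tz": 0.05, "ax": 0, "ay": 0, "az": 0, "grip": -1},
])

```text
time_s: 7.1
tool_pos: [0.5108, -0.0191, 0.182]
orientation: [0.025, 0.788, 0.614, 0.02]
ft_force: [-0.2, -0.6, -0.9]
grip_width: 0.0196
finger_force: 41.5
```

jog_arm([
  {"tx": 0, "ty": -0.0003, "tz": 0.005, "ax": 0, "ay": 0, "az": 0, "grip": -1},
  {"tx": 0, "ty": -0.0009, "tz": 0.014, "ax": 0, "ay": 0, "az": 0, "grip": -1},
  {"tx": 0, "ty": -0.0015, "tz": 0.023, "ax": 0, "ay": 0, "az": 0, "grip": -1},
  {"tx": 0, "ty": -0.0021, "tz": 0.032, "ax": 0, "ay": 0, "az": 0, "grip": -1},
  {"tx": 0, "ty": -0.0021, "tz": 0.032, "ax": 0, "ay": 0, "az": 0, "grip": -1},
])

```text
time_s: 7.6
tool_pos: [0.5105, -0.0191, 0.1502]
orientation: [0.025, 0.788, 0.614, 0.02]
ft_force: [-0.7, 0.1, -0.8]
grip_width: 0.0199
finger_force: 41.5
```

jog_arm([
  {"tx": 0, "ty": 0, "tz": 0, "ax": 0, "ay": 0, "az": 0, "grip": -1},
  {"tx": 0, "ty": 0, "tz": 0, "ax": 0, "ay": 0, "az": 0, "grip": -1},
  {"tx": 0, "ty": 0, "tz": 0, "ax": 0, "ay": 0, "az": 0, "grip": -1},
])

```text
time_s: 7.9
tool_pos: [0.5123, -0.0193, 0.1523]
orientation: [0.027, 0.788, 0.614, 0.021]
ft_force: [0.5, -0.4, -1.0]
grip_width: 0.0197
finger_force: 41.5
```

```bash
python3 m.py p2
```

```text
[ 0.51227623 -0.01926565  0.15234053] [ 0.47128096 -0.36237928 -0.99452744]
wrist
85 156 x -18.1 25.3 mid 3.6 y -9.2 34.1
90 198 x -16.9 24.2 mid 3.7 y -9.4 34.2
95 296 x -15.4 22.5 mid 3.5 y -10.5 34.2
100 289 x -12.9 20.1 mid 3.6 y -30.6 33.9
105 417 x -11.4 18.3 mid 3.4 y -29.5 33.7
115 147 x -8.3 15.2 mid 3.4 y -9.0 15.6
121 193 x -6.4 12.8 mid 3.2 y -0.6 16.2
127 543 x -4.6 11.0 mid 3.2 y -14.5 16.5
133 163 x -4.7 11.2 mid 3.3 y -9.9 15.8
139 158 x -5.2 11.5 mid 3.1 y -10.7 13.2
145 196 x -6.8 12.9 mid 3.1 y -10.6 13.2
151 246 x -12.1 16.6 mid 2.3 y -10.5 13.2
157 459 x -18.2 25.6 mid 3.7 y -10.4 13.2
edge 311 x at y=0, slope [0.205 0.065] y [ 9.9 33.9] z [105.3 107. ]
side
85 40 x -19.9 22.9 mid 1.5 y -29.6 11.7
90 37 x -19.4 20.7 mid 0.7 y -28.4 13.3
95 46 x -17.1 20.3 mid 1.6 y -29.7 12.4
100 38 x -15.3 16.1 mid 0.4 y -29.6 14.1
105 46 x -14.1 16.5 mid 1.2 y -28.6 11.7
115 23 x -10.1 12.4 mid 1.2 y -11.4 12.8
121 28 x -8.6 8.9 mid 0.1 y -13.7 17.7
127 35 x -6.9 9.1 mid 1.1 y -14.2 9.0
133 24 x -6.9 8.3 mid 0.7 y -14.6 10.8
139 22 x -7.1 7.5 mid 0.2 y -11.4 11.1
145 23 x -8.4 9.4 mid 0.5 y -10.9 14.5
151 27 x -13.9 17.7 mid 1.9 y -11.0 7.3
157 42 x -20.3 22.0 mid 0.9 y -11.8 8.0
edge 38 x at y=0, slope [-0.496 -0.03 ] y [-29.4   0.9] z [105.1 106.8]
top
t 8.05 shift [-0.0013 -0.0029 -0.0002] turn [ 0.07 -0.05  0.16] tcp target [ 0.5089 -0.0198  0.1522] w 0.019507658737212146
```

View pics/p2.png

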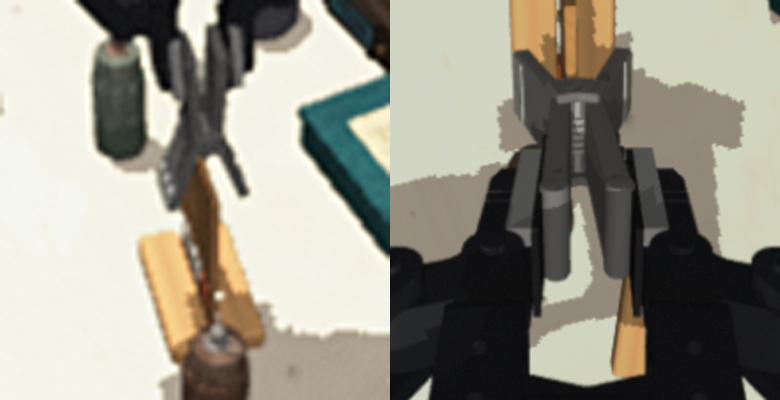

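The clip straddles the card in both views. One more check of the centring.

```bash
python3 - <<'E'
from h import *
C0=np.array([.508,-.019,0]); a=np.radians(-14.3); M=np.array([[np.cos(a),np.sin(a),0],[-np.sin(a),np.cos(a),0],[0,0,1]])
for i in range(2):
  for n in ("wrist","side"):
    im,d,c,E=look(n); Q=(cloud(d,c,E).reshape(-1,3)-C0)@M.T*1000
    k=(abs(Q[:,0])<8)&(abs(Q[:,1])<45)&(abs(Q[:,1])>18)&(Q[:,2]>101)&(Q[:,2]<109); S=Q[k]
    J=Q[(abs(Q[:,0])<30)&(abs(Q[:,1])<13)&(Q[:,2]<112)&(Q[:,2]>72)&(abs(Q[:,0]-1)>9)]
    b=[J[(J[:,2]>z)&(J[:,2]<z+5)][:,0] for z in (85,90,95,100)]
    print(n,"card x",S[:,0].min().round(1),S[:,0].max().round(1),S[:,0].mean().round(1),"y",S[:,1].min().round(1),S[:,1].max().round(1),"jaw mids",[round(float(x.min()+x.max())/2,1) for x in b],"low z",np.percentile(J[:,2],1).round(1),"jaw y",J[:,1].min().round(1),J[:,1].max().round(1), manip.sense()["tool_pos"].__repr__())
E
```

```text
wrist card x 0.3 4.3 2.3 y -30.4 34.0 jaw mids [3.4, 3.4, 3.4, 3.2] low z 85.5 jaw y -10.5 13.0 array([ 0.51195372, -0.01923006,  0.15207288])
side card x -1.4 2.1 0.4 y -29.1 -18.4 jaw mids [1.2, 1.5, 0.9, 0.7] low z 84.5 jaw y -12.1 12.0 array([ 0.51190511, -0.01924213,  0.15201102])
wrist card x 0.2 4.1 2.3 y -30.6 33.9 jaw mids [3.2, 3.2, 3.1, 3.2] low z 85.5 jaw y -10.7 13.0 array([ 0.51186683, -0.01922991,  0.1519481 ])
side card x -1.3 3.0 0.6 y -29.9 -18.2 jaw mids [1.1, 1.0, 0.9, 0.7] low z 84.5 jaw y -11.9 12.5 array([ 0.5118062 , -0.01920465,  0.15186122])
```

jog_arm([
  {"tx": 0, "ty": -0.0005, "tz": 0.001, "ax": 0, "ay": 0, "az": 0, "grip": -1},
  {"tx": 0, "ty": -0.001, "tz": 0.002, "ax": 0, "ay": 0, "az": 0, "grip": -1},
  {"tx": 0, "ty": -0.001, "tz": 0.002, "ax": 0, "ay": 0, "az": 0, "grip": -1},
  {"tx": 0, "ty": -0.001, "tz": 0.002, "ax": 0, "ay": 0, "az": 0, "grip": -1},
  {"tx": 0, "ty": -0.001, "tz": 0.002, "ax": 0, "ay": 0, "az": 0, "grip": -1},
])

```text
time_s: 8.75
tool_pos: [0.511, -0.019, 0.1497]
orientation: [0.026, 0.788, 0.614, 0.021]
ft_force: [0.7, -0.5, 0.0]
grip_width: 0.0197
finger_force: 41.5
```

jog_arm([
  {"tx": 0, "ty": 0, "tz": 0, "ax": 0, "ay": 0, "az": 0, "grip": -1},
  {"tx": 0, "ty": 0, "tz": 0, "ax": 0, "ay": 0, "az": 0, "grip": -1},
  {"tx": 0, "ty": 0, "tz": 0, "ax": 0, "ay": 0, "az": 0, "grip": -1},
  {"tx": 0, "ty": 0, "tz": 0, "ax": 0, "ay": 0, "az": 0, "grip": -1},
  {"tx": 0, "ty": 0, "tz": 0, "ax": 0, "ay": 0, "az": 0, "grip": -1},
])

```text
time_s: 9.25
tool_pos: [0.5109, -0.019, 0.1497]
orientation: [0.026, 0.788, 0.614, 0.021]
ft_force: [-0.7, 0.2, -1.4]
grip_width: 0.02
finger_force: 41.5
```

```bash
python3 -c "
from h import *
print(manip.hand_in())"
```

```text
the job is handed in; nothing more can be done
None
```

I handed the job in with the clip held open and upright over the middle of the tallest card's top edge, one jaw each side, the edge about 22 mm inside the jaws, and no sign of contact in the force readings.

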